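# Ready the grinder: hang the spark shield, free the safety catch, hold the run lever

### The job

Lower the orange spark shield over the steel bar in front of the grinding wheel, so that it straddles the bar in the middle and hangs there by itself. Then flip the red safety catch on the grey control box up and back past upright, and only after that pull the black T-lever it guards all the way towards the robot's side and keep holding it there: the lever springs back, so finish with the lever still held fully pulled. Leave everything else on the bench where it is.

Things in the scene. Friction and masses are not known exactly. Their poses are not given: they have to be found in the camera images.
- shield: Loose spark shield, 0.3 kg: an inverted U (saddle) of orange sheet, 40 mm (own x) by 110 mm (own y), 65 mm high, with a black grip rib on top, 14 mm thick (x), 70 mm long (y) and 34 mm high (total height 99 mm). It stands upright on its two 60 mm high legs on the bench; the slot between the legs is 32 mm wide (x), runs along its y, and is open at both ends. Origin: centre of the underside (foot level), z up. The two ways round are equivalent.
- shield_seat (a point): On the shield, 60 mm above its foot: middle of the underside of its top plate, the face that rests on the bar. Axes as shield.
- shield_rib (a point): On the shield, 87 mm above its foot: point to grip in the middle of the black rib (rib spans 65 to 99 mm above the foot).
- grinder: Fixed bench grinder, lilac wheels 170 mm in diameter, green motor. Origin on the bench under the near wheel (the one at the motor's -y end); top of wheel 200 mm above the bench, motor top 185 mm. The wheels' shaft runs along its y; its -x faces the robot. Highest parts lie within 90 mm in x of the origin.
- bar_mid (a point): Middle of the steel guard bar in front of the near wheel, on the bar's axis, 130 mm above the bench. The bar is 16 mm in diameter, runs along this frame's y (horizontal), 250 mm long, carried by 16 mm posts at 115 mm either side of the middle; nothing else within 60 mm of it in x. A hung shield has shield_seat 8 mm above this point (in z), its legs clear of the bench.
- control: Fixed grey control box, 200 (x) by 110 (y) by 60 mm high on a 220 x 130 mm foot plate. Origin: centre of the underside. Its -x faces the robot side; z up. The lever and catch move in its x-z plane (y = 0).
- run_lever: The T-lever (stem and grip). Its origin is its fixed pivot in the control box, 50 mm above the bench; the hinge axis is the control's y.
- lever_grip (a point): Grip of the T-lever: black round bar along the control's y, 18 mm in diameter, 130 mm long. This point is its middle, on its axis, 100 mm from the lever's pivot (147 mm above the bench at rest); there a 12 mm steel stem joins it from below. Its ends left and right of the stem are free.
- lever_angle (a joint): T-lever angle, rad: 0 at rest (leaning 0.25 rad from vertical towards the control's +x), 0.70 at the stop, fully pulled to the control's -x (leaning 0.45 rad that way). Sprung: 3 N at the grip to start, about 7 N at the stop; it returns to 0 when let go. With the catch down it jams after about 0.13 rad.
- catch_hinge (a point): Fixed hinge of the safety catch, on the control box's rear bracket, 120 mm above the bench; the hinge axis is the control's y.
- catch_knob (a point): Centre of the red knob at the front end of the catch, which is to be lifted: cylinder 22 mm in diameter lying along the control's y, 24 mm wide between flat ends (no part of the catch is wider). With the catch closed it lies 128 mm from the hinge towards the control's -x and 48 mm higher (168 mm above the bench), 63 mm in front of the lever grip, and swings up and over towards +x on a 137 mm radius.
- safety_catch (a joint): Catch angle, rad: 0 closed, hooked over the lever grip; about 1.57 turned a quarter; 2.2 at the stop, laid back, clear of the lever. Stiff friction hinge (0.08 N m): it stays where it is left.
- stone: Loose sharpening stone, reddish block 130 x 50 x 30 mm; leave alone. Origin: centre of the underside.
- bowl: Loose white bowl, 90 mm across, 40 mm high; leave alone. Origin: centre of the underside.
- oil_tin: Loose blue tin, 64 mm in diameter, 110 mm high; leave alone. Origin: centre of the underside.
- spray: Loose white bottle with green cap, 56 mm in diameter, 170 mm high; leave alone. Origin: centre of the underside.
- wrench: Loose steel wrench lying on the bench; leave alone. Origin: middle of the underside.
- brush: Loose hand brush lying on the bench; leave alone. Origin: middle of the underside.
- glasses: Loose reading glasses, folded frame about 120 x 110 mm, 14 mm high; leave alone. Origin: under the bridge.
Mind the look-alikes: they are no part of the job. Of the things shaped like the shield, the orange one is meant.

How it is judged:
By the outcome, as a careful person would: the job done as asked, in the order asked, and still so for the second after the job is handed in, while the arm keeps its last pose, push and grip.
It also fails if it takes over 72 s, if anything falls off the work surface, if the arm or the gripper's body presses on something with over 40 N, if the wrist force passes 120 N, or if a joint passes its speed limit or range.

### The arm

A 6-joint arm with a two-finger parallel gripper is mounted at the origin on the work surface. World frame = base frame: x ahead of the robot, y to its left, z up, the work surface at z = 0. Lengths are in mm, angles in rad, forces in N, time in s.
With the tool pointing down it reaches from about 300 to 775 mm from the base axis. Payload 14.6 kg.
Tool frame: the origin (TCP) lies at the very end of the fingers, on their centre line; the grasp point (between the pads) lies 19 mm behind it; z points along the fingers, y is the line along which they close (so a half turn about z gives the same grasp; the last joint's range is limited). The gripper opens to 94 mm and grips with 3 to 60 N. Pads are 16 mm wide; open, the fingers measure 119 mm over their backs; the gripper's body (75 mm by 177 mm) begins 78 mm behind the grasp point.
Start: joints at [-1.29, 0.3, 1.521, -0, 1.321, -0.067], TCP at [187.449, -517.061, 205.446] pointing down, gripper open.
Joint ranges: [-3.03, 3.03], [-0.79, 2.21], [0.23, 2.52], [-1.04, 4.18], [0, 3.07], [-2.55, 2.55]. Speed limits (rad/s): [2.22, 2.22, 2.57, 3.14, 3.14, 3.14].

### API

Orientations are given as [roll, pitch, yaw] about the fixed x, y, z axes, in that order (R = Rz(yaw) Ry(pitch) Rx(roll)).
In Python, from cell import manip, optics gives the robot as it stands.
- The arm moves only by the shell command python3 -m crank 'ROWS' [FORCE]. ROWS is JSON, a list of rows, each a list of 7 numbers: the opening in per cent of the stroke, from 0 (shut) to 100 (fully open), then the shift along the tool's x, y, z in mm, then the turn, a rotation vector about the tool's x, y, z in rad. A call has 1 to 10 rows; each row is the pose to reach, as a shift and turn from the pose commanded when the call began, along the tool's axes at that moment; what a row does not reach only later rows make up. A row lasts 1/10 s, in which the tool goes at most 50 mm and 8.59 degrees, less where a joint would pass 70% of its speed; a pose out of reach is approached as far as the arm can. A call with a gripper value outside its range is refused whole. The fingers move at their own pace and stop on an object; FORCE is the grip in N (left out, the last holds). Time passes only in rows, so rows that repeat a pose let the fingers close. It gives the time, the measured TCP pose, the force, the opening and the grip force at its end, in the units of the state.
- manip.read_state(): the state, without advancing time (a new reading comes with each control period).
- optics.camera(name): name is "side" or "top"; returns (picture, depth): 400x640x3 uint8, red, green, blue; 400x640 float32, mm along the optical axis (not along the pixel's ray), 0 where there is no reading.
- optics.calibration(name): a dict with "camera_matrix" (3x3 intrinsics, pixels), "R" (3x3) and "t" (3): a world point X has camera coordinates R X + t. Camera axes: x right, y down, z forward; pixel columns grow to the right and rows downward; lengths in mm; the calibration is good to about 2 mm. A picture is of the moment at which its call begins. calibration takes no time and is no camera call.
- manip.sign_off(): hands the job in; it is judged then, once.
The state is a dict: "clock": time; "joints": joint angles; "qd": joint speeds; "effort": joint torques, N m; "eef_pos": TCP position; "eef_rot": TCP orientation; "wrist_force": force on the tool from outside, world axes, zero at the start; "moment": the same for the moment, N m; "finger_gap": finger opening in mm; "finger_force": force on a finger pad.
Only numpy, scipy, OpenCV 4.12 (cv2) and the standard library are available. Lean on these libraries where they do the work, as an engineer would, in place of code of your own. Each camera call takes 0.05 s, during which the arm holds its last target. There are 200 camera calls.

## Working session

There is one attempt and no reset: what is moved stays moved. The work goes in short steps, Python scripts to look and compute and a shell command to move; the robot and the scene stay as the last step left them, time stands still between calls to the robot, and variables do not carry over. Pictures are saved under pics/ and viewed, at most 10 in all, crops included, and the job is handed in when it is done.

```bash
ls; mkdir -p pics
python3 - <<'E'
from cell import manip, optics
import cv2,numpy as np
for n in("top","side"):
    p,d=optics.camera(n); cv2.imwrite(f"pics/{n}0.png",p[:,:,::-1]); np.savez(f"{n}0.npz",p=p,d=d)
    c=optics.calibration(n); print(n,np.round(c["camera_matrix"],1).tolist(),np.round(c["R"],3).tolist(),np.round(c["t"],1).tolist())
print(manip.read_state())
E
```

```text
pics
top [[467.2, 0.0, 318.1], [0.0, 467.2, 198.0], [0.0, 0.0, 1.0]] [[0.008, -1.0, -0.014], [-0.994, -0.006, -0.11], [0.11, 0.015, -0.994]] [34.9, 547.3, 1408.8]
side [[488.8, 0.0, 320.0], [0.0, 488.8, 198.7], [0.0, 0.0, 1.0]] [[0.972, -0.234, 0.024], [-0.109, -0.54, -0.835], [0.208, 0.809, -0.55]] [-530.7, 173.2, 1547.1]
{'clock': 0.1, 'joints': array([-1.28959814e+00,  3.00387061e-01,  1.52148675e+00, -1.98736977e-05,
        1.32068880e+00, -6.66297300e-02]), 'qd': array([-8.32118872e-05, -5.02485903e-04, -4.07994231e-04,  3.50917771e-04,
       -7.86241964e-05, -1.19391094e-03]), 'effort': array([ 1.41501573e-04, -5.32649410e+01, -3.53284085e+01,  7.09344330e-02,
        2.35522381e-02, -6.52036351e-05]), 'eef_pos': array([ 187.3870573 , -516.86045658,  204.97232992]), 'eef_rot': array([-3.14062357e+00, -4.53724438e-05,  3.47832828e-01]), 'wrist_force': array([ 0.85647188, -0.04653309,  0.00427664]), 'moment': array([-0.0293053 ,  0.02681506, -0.01243214]), 'finger_force': 0.0, 'finger_gap': 93.83524839553046}
```

View pics/top0.png

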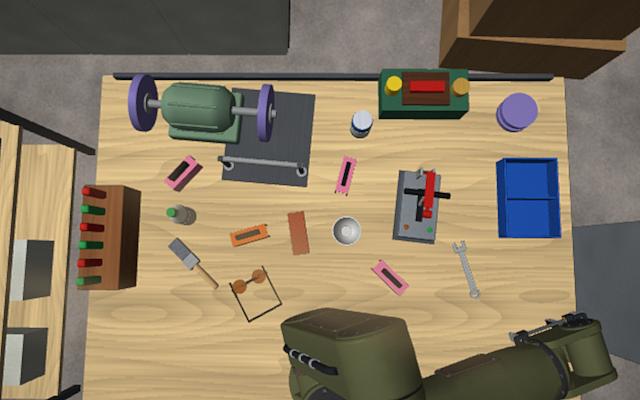

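View pics/side0.png

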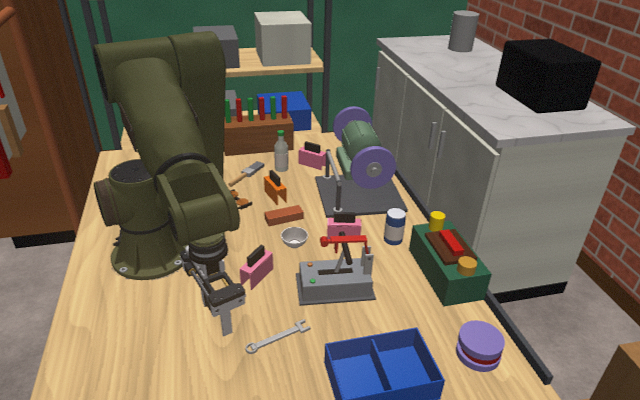

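The top view shows the orange shield at (249,235). Look-alikes are the pink saddles at (183,173), (346,175) and (390,277). The bar runs from about (225,160) to (302,172), and the control box is at (418,205) with its red catch at (430,190). I choose the orange one and will check it in a close crop.

```bash
cat > h.py <<'E'
from cell import manip, optics
import cv2,numpy as np
def cloud(n,p,d):
    c=optics.calibration(n);K=np.array(c["camera_matrix"]);R=np.array(c["R"]);t=np.array(c["t"])
    v,u=np.mgrid[:d.shape[0],:d.shape[1]]
    X=np.stack([(u-K[0,2])/K[0,0]*d,(v-K[1,2])/K[1,1]*d,d],-1)
    return (X-t)@R   # R^T (X-t)
def load(n):
    f=np.load(n+"0.npz"); return f["p"],f["d"],cloud(n,f["p"],f["d"])
def fit(P):
    m=np.median(P,0); r=cv2.minAreaRect(P[:,:2].astype(np.float32)); return np.round(m,1),[np.round(x,1) for x in r]
E
python3 - <<'E'
from h import *
out=[]
for n in("top","side"):
    p,d,W=load(n); hsv=cv2.cvtColor(p,cv2.COLOR_RGB2HSV); H,S,V=[hsv[...,i].astype(int) for i in range(3)]
    ok=d>0; Z=W[...,2]
    v,u=np.mgrid[:400,:640]
    box=lambda a,b,c,e:(u>=a)&(u<=b)&(v>=c)&(v<=e)&ok
    B={"top":dict(sh=(225,275,220,250),bar=(215,310,150,182),con=(390,455,162,245)),"side":dict(sh=(258,292,165,206),bar=(318,348,145,215),con=(295,380,228,302))}[n]
    s=box(*B["sh"])
    print(n,"bench z",np.median(Z[ok&(abs(Z)<15)]))
    print(" shield plate",fit(W[s&(Z>55)&(Z<75)&(S>100)]), "n",(s&(Z>55)&(Z<75)&(S>100)).sum())
    q=s&(Z>80)&(V<90); print(" rib",fit(W[q]),q.sum(),"maxz",Z[q].max())
    q=box(*B["bar"])&(Z>118)&(Z<150); print(" bar",fit(W[q]),q.sum(),"z pct",np.percentile(Z[q],[5,50,95]))
    c=box(*B["con"])
    q=c&(Z>20)&(Z<70)&(S<60); print(" box",fit(W[q]),q.sum(),np.percentile(Z[q],[50,90]))
    red=((H<8)|(H>172))&(S>150)&c&(Z>70); print(" red",fit(W[red]),red.sum(),"z",np.percentile(Z[red],[1,50,99]))
    q=c&(Z>120)&(Z<175)&(V<70)&~red; print(" grip",fit(W[q]),q.sum(),np.percentile(Z[q],[5,50,95]))
p=np.load("top0.npz")["p"]; s=np.load("side0.npz")["p"]
f=lambda i,k:cv2.resize(i,None,fx=k,fy=k,interpolation=cv2.INTER_CUBIC)
a=f(p[145:255,210:310],4);b=f(p[160:250,385:455],4);c=f(s[225:305,290:380],4)
im=np.zeros((600,800,3),np.uint8); im[:440,:400]=a; im[:360,410:690]=b; im[270:590,440:800]=c
cv2.imwrite("pics/crop1.png",im[:,:,::-1])
E
```

```text
top bench z -0.5609491352645974
 shield plate (array([433.2, 242.2,  64.1]), [array([433.5, 245.5]), array([ 40.5, 110.2]), np.float64(16.9)]) n 367
 rib (array([432.6, 241.3,  97. ]), [array([431.7, 244.3]), array([10.4, 68.1]), np.float64(16.6)]) 28 maxz 102.43472735429987
 bar (array([641.7, 205.3, 135. ]), [array([643. , 205.7]), array([249.1,  17.3]), np.float64(85.2)]) 469 z pct [128.89381973 135.02019745 140.04889506]
 box (array([ 506.2, -252.2,   58.6]), [array([ 527. , -267.5]), array([110.4, 200.7]), np.float64(83.8)]) 1776 [58.59972893 62.5637484 ]
 red (array([ 546.1, -267.8,  178. ]), [array([ 545.1, -273.3]), array([ 32. , 131.5]), np.float64(83.8)]) 389 z [143.57161955 177.98539034 184.79466646]
 grip (array([ 549.7, -252. ,  152.4]), [array([ 551.4, -269.6]), array([128.2,  17.9]), np.float64(83.5)]) 195 [146.32116657 152.37273765 157.48845154]
side bench z 1.172118660426042
 shield plate (array([425.6, 225.5,  65.8]), [array([432.2, 243.8]), array([ 44. , 119.7]), np.float64(17.0)]) n 149
 rib (array([429.7, 236.7,  94.4]), [array([430.2, 240.4]), array([13.3, 67.3]), np.float64(21.2)]) 67 maxz 105.20268840452711
 bar (array([639.7, 195. , 136.2]), [array([655. , 242.1]), array([319.4,  82. ]), np.float64(68.6)]) 196 z pct [120.99185996 136.2268842  141.63951435]
 box (array([ 510.1, -295.6,   59.1]), [array([ 534.9, -171.1]), array([314.6, 200.8]), np.float64(84.5)]) 2331 [59.05697334 62.71897699]
 red (array([ 539.7, -273.1,  179.1]), [array([ 545.3, -269.6]), array([ 30. , 132.4]), np.float64(83.0)]) 368 z [135.89909753 179.05094756 185.39754782]
 grip (array([ 544.7, -297.5,  154.2]), [array([ 577.8, -272.9]), array([132.7,  73.1]), np.float64(84.5)]) 133 [142.16894764 154.23367309 159.14215958]
```

View pics/crop1.png

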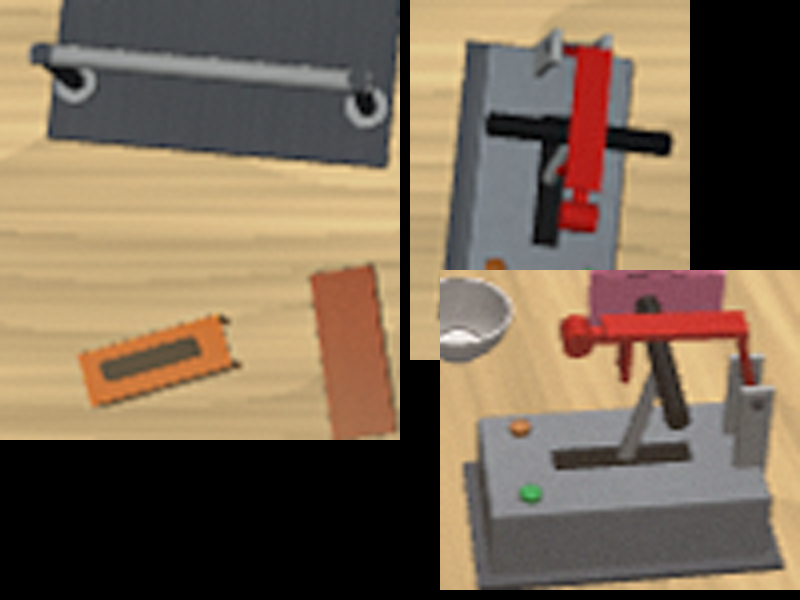

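The crop confirms the orange shield, with its rib along the long axis. The catch is hooked over the lever, with the knob at its front end. From these I get:

| Item | Position | Yaw |
|---|---|---|
| Shield | (433,245) | 0.295 |
| Bar middle | (643,206) | -0.084 |
| Control, ex direction | – | -0.108 |
| Lever grip | (551,-270,147) | – |
| Knob | about (489,-264,168) | – |

```bash
cat > go.py <<'E'
# usage: go.py x y z yaw [tilt about world axis control-y]: shift and turn in tool axes to a TCP pose (tool down, then tilted)
import sys
from h import *
from scipy.spatial.transform import Rotation as R
a=[float(v) for v in sys.argv[1:]]; s=manip.read_state()
T0=R.from_euler("xyz",s["eef_rot"]); T=R.from_euler("xyz",[np.pi,0,a[3]])
if len(a)>4: T=R.from_rotvec(a[4]*np.array([.108,.994,0]))*T
print("t",round(s["clock"],2),"pos",s["eef_pos"].round(1),"F",s["wrist_force"].round(1),"gap",round(s["finger_gap"],1))
print("shift",T0.inv().apply(np.array(a[:3])-s["eef_pos"]).round(1),"turn",(T0.inv()*T).as_rotvec().round(3))
E
python3 go.py 433 245 150 1.866
```

```text
t 0.1 pos [ 187.4 -516.9  205. ] F [ 0.9 -0.   0. ] gap 93.8
shift [ 490.6 -632.5   55.6] turn [-1.000e-03 -1.000e-03 -1.518e+00]
```

```bash
python3 -m crank '[[45,245,-316,0,0,0,-0.76],[45,245,-316,0,0,0,-0.76],[45,245,-316,0,0,0,-0.76],[45,245,-316,0,0,0,-0.76],[45,245,-316,0,0,0,-0.76],[45,491,-632,10,0,0,-1.518],[45,491,-632,10,0,0,-1.518],[45,491,-632,10,0,0,-1.518],[45,491,-632,10,0,0,-1.518],[45,491,-632,10,0,0,-1.518]]' 25; python3 go.py 433 245 150 1.866
```

```text
clock: 1.1
eef_pos: [341.1, -39.3, 201.0]
eef_rot: [3.141, 0.0, 1.854]
wrist_force: [0.4, -0.8, 0.5]
finger_gap: 42.1
finger_force: 0.0
t 1.1 pos [341.1 -39.3 201. ] F [ 0.4 -0.8  0.5] gap 42.1
shift [247.4 167.5  51.1] turn [ 0.001  0.    -0.012]
```

```bash
python3 -m crank '[[45,247,167,51,0,0,-0.012],[45,247,167,51,0,0,-0.012],[45,247,167,51,0,0,-0.012],[45,247,167,51,0,0,-0.012],[45,247,167,51,0,0,-0.012],[45,247,167,51,0,0,-0.012],[45,247,167,51,0,0,-0.012],[45,247,167,51,0,0,-0.012],[45,247,167,51,0,0,-0.012]]'; python3 go.py 433 245 69 1.866
```

```text
clock: 2.0
eef_pos: [434.0, 241.1, 150.0]
eef_rot: [-3.141, 0.0, 1.859]
wrist_force: [-0.1, -0.4, 0.2]
finger_gap: 42.3
finger_force: 0.0
t 2.0 pos [434.  241.1 150. ] F [-0.1 -0.4  0.2] gap 42.3
shift [ 4.   0.2 81. ] turn [-0.     0.    -0.007]
```

```bash
python3 -m crank '[[45,1,0,40,0,0,0],[45,1,0,79,0,0,0],[45,1,0,79,0,0,0],[45,1,0,79,0,0,0],[10,1,0,79,0,0,0],[10,1,0,79,0,0,0],[10,1,0,79,0,0,0],[10,1,0,79,0,0,0],[10,1,0,79,0,0,0],[10,1,0,79,0,0,0]]' 25; python3 go.py 433 245 69 1.866
```

```text
clock: 3.0
eef_pos: [434.0, 243.0, 71.3]
eef_rot: [3.141, 0.0, 1.86]
wrist_force: [-2.5, -1.6, 6.2]
finger_gap: 13.9
finger_force: 25.0
t 3.0 pos [434.  243.   71.3] F [-2.5 -1.6  6.2] gap 13.9
shift [ 2.2 -0.4  2.3] turn [ 0.     0.    -0.006]
```

```bash
python3 -m crank '[[10,0,0,-40,0,0,0],[10,0,0,-80,0,0,0],[10,0,0,-120,0,0,0],[10,0,0,-165,0,0,0],[10,0,0,-165,0,0,0],[10,0,0,-165,0,0,0]]' 25; python3 go.py 643 204 235 1.487
```

```text
clock: 3.6
eef_pos: [433.8, 242.9, 235.7]
eef_rot: [3.141, -0.0, 1.86]
wrist_force: [-0.2, 0.9, -3.9]
finger_gap: 13.8
finger_force: 25.0
t 3.6 pos [433.8 242.9 235.7] F [-0.2  0.9 -3.9] gap 13.8
shift [-96.9 189.4   0.8] turn [ 0.    -0.     0.373]
```

```bash
python3 -m crank '[[10,-20,38,0,0,0,0.08],[10,-40,76,0,0,0,0.16],[10,-60,114,0,0,0,0.24],[10,-80,152,0,0,0,0.32],[10,-97,189,1,0,0,0.373],[10,-97,189,1,0,0,0.373],[10,-97,189,1,0,0,0.373],[10,-97,189,1,0,0,0.373]]' 25
python3 - <<'E'
from h import *
for n in("top","side"):
    p,d=optics.camera(n); np.savez(n+"1.npz",p=p,d=d)
    if n=="side": s=p
    else: t=p
f=lambda i,k:cv2.resize(i,None,fx=k,fy=k,interpolation=cv2.INTER_CUBIC)
im=np.zeros((600,800,3),np.uint8); im[:480,:396]=f(s[100:220,290:389],4)
im[:400,400:]=f(t[100:200,210:310],4)
cv2.imwrite("pics/hover.png",im[:,:,::-1])
E
python3 go.py 643 204 150 1.487
```

```text
clock: 4.4
eef_pos: [641.8, 204.1, 233.8]
eef_rot: [-3.14, 0.001, 1.488]
wrist_force: [-0.3, 0.4, -2.8]
finger_gap: 13.6
finger_force: 25.0
t 4.5 pos [641.9 204.2 235.2] F [-0.4 -0.3 -2.9] gap 13.7
shift [-0.2  1.1 85.2] turn [ 0.    -0.     0.001]
```

View pics/hover.png

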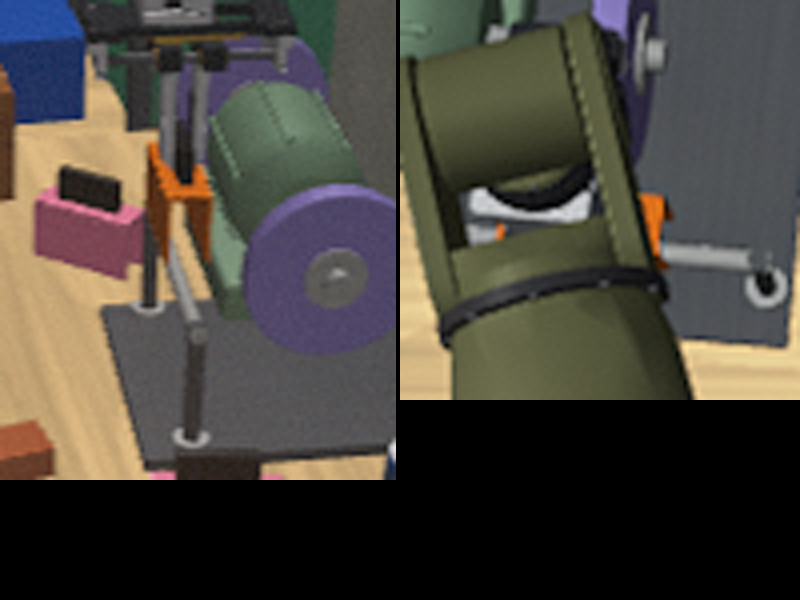

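The hover view shows the shield square to the bar. The bar, at about (175,250) in the left crop, lies below the slot between the legs at about (155,200) and (200,220). Next I lower it.

```bash
python3 -m crank '[[10,0,1,20,0,0,0],[10,0,1,40,0,0,0],[10,0,1,60,0,0,0],[10,0,1,72,0,0,0],[10,0,1,80,0,0,0],[10,0,1,83,0,0,0],[10,0,1,83,0,0,0]]' 25; python3 go.py 643 204 149 1.487
```

```text
clock: 5.2
eef_pos: [643.8, 203.8, 152.3]
eef_rot: [3.141, -0.0, 1.487]
wrist_force: [0.6, -0.1, -2.4]
finger_gap: 13.8
finger_force: 25.0
t 5.2 pos [643.8 203.8 152.3] F [ 0.6 -0.1 -2.4] gap 13.8
shift [ 0.1 -0.8  3.3] turn [ 0. -0. -0.]
```

```bash
python3 -m crank '[[10,0,0,1.5,0,0,0],[10,0,0,3,0,0,0],[10,0,0,3,0,0,0]]' 25; python3 -m crank '[[10,0,0,1,0,0,0],[10,0,0,1,0,0,0]]' 25
```

```text
clock: 5.5
eef_pos: [643.9, 203.8, 149.4]
eef_rot: [3.141, -0.0, 1.487]
wrist_force: [0.7, -0.5, -1.8]
finger_gap: 13.7
finger_force: 25.0
clock: 5.7
eef_pos: [644.0, 203.8, 149.3]
eef_rot: [3.14, -0.001, 1.487]
wrist_force: [-2.8, -0.7, 6.4]
finger_gap: 14.0
finger_force: 25.0
```

```bash
python3 -m crank '[[20,0,0,-1,0,0,0],[30,0,0,-1,0,0,0],[40,0,0,-1,0,0,0],[40,0,0,-1,0,0,0],[40,0,0,-20,0,0,0],[40,0,0,-50,0,0,0],[40,0,0,-90,0,0,0],[40,0,0,-120,0,0,0],[40,0,0,-120,0,0,0]]'; python3 go.py 450 -100 280 -0.108
```

```text
clock: 6.6
eef_pos: [644.7, 204.0, 273.0]
eef_rot: [3.135, -0.002, 1.487]
wrist_force: [0.2, -0.3, 0.3]
finger_gap: 37.6
finger_force: 0.0
t 6.6 pos [644.7 204.  273. ] F [ 0.2 -0.3  0.3] gap 37.6
shift [-319.3 -168.5   -9. ] turn [ 0.004 -0.008  1.595]
```

```bash
python3 -m crank '[[40,-30,-16,-9,0,0,0.15],[40,-60,-32,-9,0,0,0.3],[40,-90,-48,-9,0,0,0.45],[40,-125,-66,-9,0,0,0.6],[40,-160,-85,-9,0,0,0.75],[40,-195,-103,-9,0,0,0.9],[40,-230,-121,-9,0,0,1.05],[40,-265,-140,-9,0,0,1.2],[40,-300,-158,-9,0,0,1.35],[40,-319,-168,-9,0,0,1.5]]'
python3 - <<'E'
from h import *
for n in("top","side"):
    p,d=optics.camera(n); np.savez(n+"2.npz",p=p,d=d)
    if n=="side": s=p
    else: t=p
f=lambda i,k:cv2.resize(i,None,fx=k,fy=k,interpolation=cv2.INTER_CUBIC)
im=np.zeros((600,800,3),np.uint8); im[:480,:396]=f(s[110:230,290:389],4)
im[:400,400:]=f(t[100:200,210:310],4)
cv2.imwrite("pics/hung.png",im[:,:,::-1])
W=cloud("top",t,np.load("top2.npz")["d"]);hsv=cv2.cvtColor(t,cv2.COLOR_RGB2HSV)
m=(hsv[...,0]>5)&(hsv[...,0]<18)&(hsv[...,1]>180)&(W[...,2]>125)&(W[...,2]<160);m[:,:210]=0;m[:,310:]=0
print(fit(W[m]),m.sum())
E
python3 go.py 489 -264 230 -0.108
```

```text
clock: 7.6
eef_pos: [448.0, -101.8, 276.3]
eef_rot: [3.142, 0.001, -0.021]
wrist_force: [0.9, 0.2, 0.3]
finger_gap: 37.6
finger_force: 0.0
(array([634.7, 207. , 142.1]), [array([643.7, 207.2]), array([108.6,  42.5]), np.float64(85.8)]) 368
t 7.7 pos [ 448.4 -101.7  276.4] F [-0.7  0.1  0.3] gap 37.6
shift [ 43.8 161.5  46.4] turn [0.    0.    0.088]
```

View pics/hung.png

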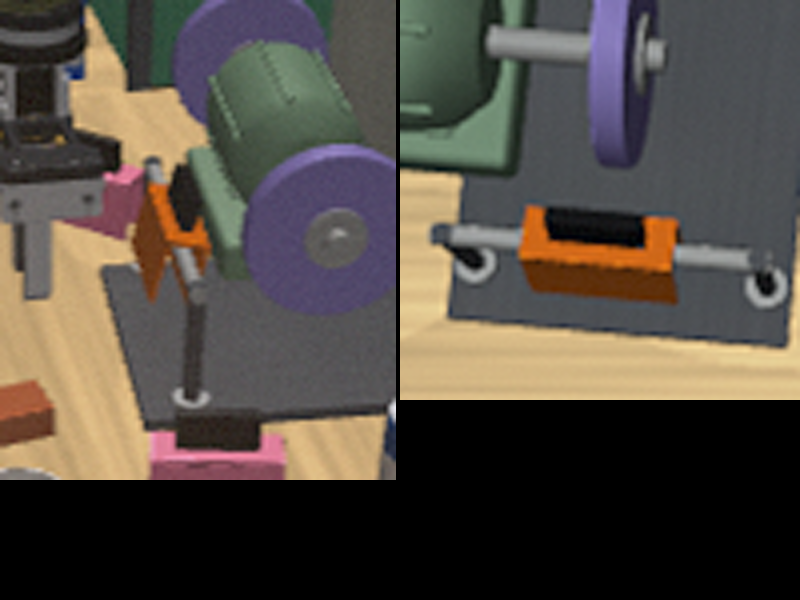

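The shield hangs on the bar with the bar's stubs visible on both sides, and its centre is at y≈207. It leans with the rib tipped towards the wheel, so I'll measure the tilt.

Run:
```python
from h import *
ex=np.array([np.cos(.084),-np.sin(.084)]);ey=np.array([np.sin(.084),np.cos(.084)])
for n in("top","side"):
    f=np.load(n+"2.npz");p=f["p"];W=cloud(n,p,f["d"]);hsv=cv2.cvtColor(p,cv2.COLOR_RGB2HSV)
    L=np.stack([(W[...,:2]-[643,205.7])@ex,(W[...,:2]-[643,205.7])@ey,W[...,2]],-1)
    near=(abs(L[...,0])<60)&(abs(L[...,1])<60)&(f["d"]>0)
    o=near&(hsv[...,0]>5)&(hsv[...,0]<18)&(hsv[...,1]>150)
    for nm,q in(("front leg",o&(L[...,0]<-8)&(L[...,2]<128)),("plate",o&(L[...,2]>132)&(abs(L[...,1])>38)&(L[...,0]>-16)),("rib",near&(hsv[...,2]<70)&(L[...,2]>150))):
        P=L[q]
        if len(P)<8: print(n,nm,len(P));continue
        c=P.mean(0);v=np.linalg.svd(P-c)[2][2];print(n,nm,len(P),"c",c.round(1),"normal",v.round(2),"min",P.min(0).round(),"max",P.max(0).round())
    b=near.copy(); g=(abs(L[...,0])<25)&(abs(abs(L[...,1])-85)<20)&(L[...,2]>120)&(L[...,2]<150)&(f["d"]>0)
    print(n,"bar",np.median(L[g],0).round(1),"x pct",np.percentile(L[g][:,0],[3,97]).round(1))
```

```text
top front leg 224 c [-24.    2.3 104.4] normal [-0.99  0.    0.11] min [-30. -52.   8.] max [-17.  56. 128.]
top plate 138 c [  1.1   3.1 142. ] normal [ 0.17 -0.    0.99] min [-16. -54. 133.] max [ 21.  56. 150.]
top rib 191 c [  7.5   1.  168.9] normal [-0.88  0.    0.48] min [ -1. -33. 150.] max [ 18.  35. 181.]
top bar [ -1.4  65.9 135.3] x pct [-7.8  6.6]
side front leg 97 c [-25.2  -0.2 106.2] normal [-0.97  0.01  0.22] min [-31. -56.  86.] max [-17.  59. 126.]
side plate 45 c [ -1. -24. 142.] normal [-0.16  0.01 -0.99] min [-16. -58. 133.] max [ 22.  54. 149.]
side rib 90 c [  6.1  -6.8 167.5] normal [ 0.89  0.04 -0.46] min [ -3. -38. 151.] max [ 17.  39. 179.]
side bar [ -2.8 -73.6 137.6] x pct [-8.9  4.5]
```

The tilt is about 0.17 rad, which means the shield sits about 2.5 mm too far in +x. There is plenty of time, so I'll re-centre it at x≈641.6.

```bash
python3 go.py 645 205 240 1.487
```

```text
t 7.7 pos [ 448.4 -101.7  276.4] F [-0.7  0.1  0.3] gap 37.6
shift [ 190.5 -310.5   36.3] turn [-0.     0.    -1.507]
```

```bash
python3 -m crank '[[42,19,-31,0,0,0,-0.15],[42,38,-62,0,0,0,-0.3],[42,57,-93,0,0,0,-0.45],[42,76,-124,0,0,0,-0.6],[42,95,-155,0,0,0,-0.75],[42,114,-186,0,0,0,-0.9],[42,133,-217,0,0,0,-1.05],[42,152,-248,0,0,0,-1.2],[42,171,-279,0,0,0,-1.35],[42,190,-310,0,0,0,-1.5]]'; python3 -m crank '[[42,0,0,0,0,0,0],[42,0,0,0,0,0,0],[42,0,0,0,0,0,0]]';python3 go.py 646 205 152 1.487
```

```text
clock: 8.7
eef_pos: [644.0, 210.0, 275.8]
eef_rot: [-3.141, 0.0, 1.497]
wrist_force: [0.8, -0.9, 0.1]
finger_gap: 39.3
finger_force: 0.0
clock: 9.0
eef_pos: [643.3, 207.2, 276.6]
eef_rot: [-3.141, 0.0, 1.487]
wrist_force: [-0.4, 0.1, -0.3]
finger_gap: 39.7
finger_force: 0.0
t 9.0 pos [643.3 207.2 276.6] F [-0.4  0.1 -0.3] gap 39.7
shift [ -2.    2.9 124.6] turn [-0.  0. -0.]
```

```bash
python3 -m crank '[[42,-2,3,40,0,0,0],[42,-2,3,80,0,0,0],[42,-2,3,110,0,0,0],[42,-2,3,124,0,0,0],[42,-2,3,124,0,0,0],[42,-2,3,124,0,0,0],[25,-2,3,124,0,0,0],[10,-2,3,124,0,0,0],[10,-2,3,124,0,0,0],[10,-2,3,124,0,0,0]]' 15; python3 -m crank '[[10,0,0,0,0,0,0],[10,0,0,-4,0,0,0],[10,0,0,-4,0,0,0]]' 25;python3 go.py 641.6 204 149 1.487
```

```text
clock: 10.0
eef_pos: [646.4, 205.3, 153.4]
eef_rot: [3.142, -0.0, 1.487]
wrist_force: [3.1, -0.3, 1.3]
finger_gap: 14.0
finger_force: 15.0
clock: 10.3
eef_pos: [646.5, 205.1, 157.0]
eef_rot: [3.141, 0.0, 1.487]
wrist_force: [-0.0, 0.5, -4.2]
finger_gap: 13.8
finger_force: 25.0
t 10.3 pos [646.5 205.1 157. ] F [-0.   0.5 -4.2] gap 13.8
shift [-1.5 -4.8  8. ] turn [ 0.  0. -0.]
```

```bash
python3 -m crank '[[10,-1.5,-2.5,0,0,0,0],[10,-1.5,-5,0,0,0,0],[10,-1.5,-5,1,0,0,0],[10,-1.5,-5,1,0,0,0]]' 25; for i in 1 2 3; do :; done; python3 -m crank '[[10,0,0,1,0,0,0],[10,0,0,2,0,0,0],[10,0,0,2,0,0,0]]'; python3 go.py 641.6 204 149 1.487
```

```text
clock: 10.7
eef_pos: [641.2, 204.1, 155.7]
eef_rot: [-3.141, 0.0, 1.487]
wrist_force: [-0.0, -0.6, -2.1]
finger_gap: 14.0
finger_force: 25.0
clock: 11.0
eef_pos: [641.3, 204.0, 153.7]
eef_rot: [-3.141, 0.0, 1.487]
wrist_force: [-0.3, -0.3, -3.3]
finger_gap: 13.8
finger_force: 25.0
t 11.0 pos [641.3 204.  153.7] F [-0.3 -0.3 -3.3] gap 13.8
shift [-0.   0.3  4.7] turn [-0.  0. -0.]
```

```bash
python3 -m crank '[[10,0,0.3,1,0,0,0],[10,0,0.3,1,0,0,0]]'; python3 -m crank '[[10,0,0,1,0,0,0],[10,0,0,1,0,0,0]]'; python3 -m crank '[[10,0,0,1,0,0,0],[10,0,0,1,0,0,0]]'
```

```text
clock: 11.2
eef_pos: [641.6, 204.1, 153.4]
eef_rot: [3.141, -0.0, 1.487]
wrist_force: [-3.7, -0.5, 2.8]
finger_gap: 13.8
finger_force: 25.0
clock: 11.4
eef_pos: [641.7, 204.1, 153.4]
eef_rot: [3.141, -0.0, 1.487]
wrist_force: [-6.5, -1.3, 9.8]
finger_gap: 14.0
finger_force: 25.0
clock: 11.6
eef_pos: [641.7, 204.1, 153.3]
eef_rot: [3.14, -0.001, 1.487]
wrist_force: [-10.1, -3.0, 16.8]
finger_gap: 14.1
finger_force: 25.0
```

```bash
python3 -m crank '[[10,0,0,-2,0,0,0],[10,0,0,-2,0,0,0],[20,0,0,-2,0,0,0],[30,0,0,-2,0,0,0],[42,0,0,-2,0,0,0],[42,0,0,-2,0,0,0],[42,0,0,-30,0,0,0],[42,0,0,-75,0,0,0],[42,0,0,-122,0,0,0],[42,0,0,-122,0,0,0]]'; python3 go.py 450 -100 275 -0.108
```

```text
clock: 12.6
eef_pos: [643.1, 204.5, 280.5]
eef_rot: [3.131, -0.004, 1.487]
wrist_force: [1.0, 0.6, -0.2]
finger_gap: 39.7
finger_force: 0.0
t 12.6 pos [643.1 204.5 280.5] F [ 1.   0.6 -0.2] gap 39.7
shift [-319.6 -166.9    2.6] turn [ 0.005 -0.011  1.595]
```

```bash
python3 -m crank '[[40,-30,-16,2,0,0,0.15],[40,-60,-32,2,0,0,0.3],[40,-90,-48,2,0,0,0.45],[40,-125,-66,2,0,0,0.6],[40,-160,-85,2,0,0,0.75],[40,-195,-103,2,0,0,0.9],[40,-230,-121,2,0,0,1.05],[40,-265,-140,2,0,0,1.2],[40,-300,-158,2,0,0,1.35],[40,-319,-167,2,0,0,1.5]]'
python3 - <<'E'
from h import *
ex=np.array([np.cos(.084),-np.sin(.084)]);ey=np.array([np.sin(.084),np.cos(.084)])
for n in("top",):
    p,d=optics.camera(n);W=cloud(n,p,d);hsv=cv2.cvtColor(p,cv2.COLOR_RGB2HSV)
    L=np.stack([(W[...,:2]-[643,205.7])@ex,(W[...,:2]-[643,205.7])@ey,W[...,2]],-1)
    near=(abs(L[...,0])<60)&(abs(L[...,1])<60)&(d>0)
    o=near&(hsv[...,0]>5)&(hsv[...,0]<18)&(hsv[...,1]>150)
    for nm,q in(("plate",o&(L[...,2]>132)&(abs(L[...,1])>38)&(L[...,0]>-16)),("orange",o&(L[...,2]>130)),("rib",near&(hsv[...,2]<70)&(L[...,2]>150))):
        P=L[q]
        if len(P)<8: print(n,nm,len(P));continue
        c=P.mean(0);v=np.linalg.svd(P-c)[2][2];print(n,nm,len(P),"c",c.round(1),"normal",v.round(2),"min",P.min(0).round(),"max",P.max(0).round())
E
python3 go.py 489 -264 230 -0.108
```

```text
clock: 13.6
eef_pos: [447.1, -101.6, 270.8]
eef_rot: [3.141, -0.0, -0.021]
wrist_force: [-0.2, 1.2, -0.6]
finger_gap: 37.8
finger_force: 0.0
top plate 137 c [  1.9  -2.3 142.2] normal [-0.15 -0.   -0.99] min [-16. -55. 135.] max [ 20.  54. 150.]
top orange 372 c [ -4.5  -2.5 144.6] normal [ 0.53  0.01 -0.85] min [-21. -55. 130.] max [ 22.  54. 182.]
top rib 154 c [ 1.5e+00 -1.0e-01  1.7e+02] normal [-0.94  0.01  0.34] min [ -5. -35. 150.] max [ 10.  34. 180.]
t 13.65 pos [ 446.5 -102.9  270.9] F [-1.1 -0.5  0.2] gap 37.8
shift [ 47.4 159.7  41. ] turn [ 0.001 -0.     0.077]
```

The shield now hangs nearly upright: the rib centre is about 2 mm off, and it is centred along the bar. Next is the catch knob.

```bash
python3 -m crank '[[55,12,40,10,0,0,0.02],[55,24,80,20,0,0,0.04],[55,36,120,30,0,0,0.06],[55,47,160,41,0,0,0.077],[55,47,160,41,0,0,0.077],[55,47,160,41,0,0,0.077],[55,47,160,41,0,0,0.077]]'; python3 go.py 489 -263.5 152 -0.108
python3 - <<'E'
from h import *
s,d=optics.camera("side"); 
cv2.imwrite("pics/knob.png",cv2.resize(s[180:310,280:400],None,fx=4,fy=4,interpolation=cv2.INTER_CUBIC)[:,:,::-1])
E
```

```text
clock: 14.35
eef_pos: [493.5, -259.4, 230.2]
eef_rot: [3.142, -0.0, -0.089]
wrist_force: [0.0, -0.3, 0.1]
finger_gap: 51.8
finger_force: 0.0
t 14.35 pos [ 493.5 -259.4  230.2] F [ 0.  -0.3  0.1] gap 51.8
shift [-4.2  4.4 78.2] turn [ 0.    -0.     0.019]
```

View pics/knob.png

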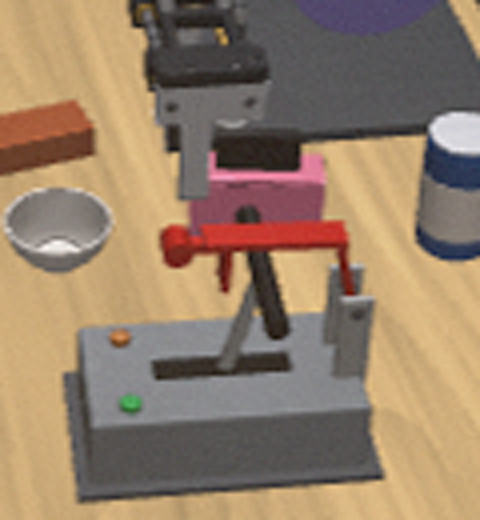

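The gripper tip at (193,195) is over the red knob at (178,245). I'll lower it with the small correction and grip.

```bash
python3 -m crank '[[55,-4,4,25,0,0,0.015],[55,-4,4,50,0,0,0.015],[55,-4,4,78,0,0,0.015],[55,-4,4,78,0,0,0.015],[55,-4,4,78,0,0,0.015],[35,-4,4,78,0,0,0.015],[18,-4,4,78,0,0,0.015],[18,-4,4,78,0,0,0.015],[18,-4,4,78,0,0,0.015],[18,-4,4,78,0,0,0.015]]' 12; python3 go.py 489 -263.5 152 -0.108
```

```text
clock: 15.4
eef_pos: [489.0, -263.6, 152.1]
eef_rot: [-3.141, 0.0, -0.105]
wrist_force: [-1.2, 6.1, 2.0]
finger_gap: 23.6
finger_force: 12.0
t 15.4 pos [ 489.  -263.6  152.1] F [-1.2  6.1  2. ] gap 23.6
shift [-0.  -0.1  0.1] turn [-0.001  0.     0.003]
```

Run:
```python
import numpy as np
for t in np.arange(.1,2.11,.1):
    f=.359+t;a=max(0,(t-.9))*.45
    print(round(t,2),"x",round(128.2-137*np.cos(f)+16*np.sin(a),1),"z",round(48.1-137*np.sin(f)+16*(np.cos(a)-1),1),"ry",round(a,3))
```

```text
0.1 x 5.4 z -12.6 ry 0.0
0.2 x 12.1 z -24.6 ry 0.0
0.3 x 19.9 z -35.8 ry 0.0
0.4 x 28.8 z -46.2 ry 0.0
0.5 x 38.7 z -55.6 ry 0.0
0.6 x 49.5 z -64.1 ry 0.0
0.7 x 61.1 z -71.3 ry 0.0
0.8 x 73.4 z -77.4 ry 0.0
0.9 x 86.2 z -82.3 ry 0.0
1.0 x 100.1 z -85.9 ry 0.045
1.1 x 114.4 z -88.1 ry 0.09
1.2 x 128.7 z -89.0 ry 0.135
1.3 x 143.1 z -88.6 ry 0.18
1.4 x 157.4 z -86.9 ry 0.225
1.5 x 171.4 z -83.8 ry 0.27
1.6 x 185.0 z -79.5 ry 0.315
1.7 x 198.1 z -73.9 ry 0.36
1.8 x 210.5 z -67.2 ry 0.405
1.9 x 222.2 z -59.3 ry 0.45
2.0 x 232.9 z -50.4 ry 0.495
2.1 x 242.7 z -40.6 ry 0.54
```

```bash
python3 -m crank '[[18,5,0,-13,0,0,0],[18,12,0,-25,0,0,0],[18,20,0,-36,0,0,0],[18,29,0,-46,0,0,0],[18,39,0,-56,0,0,0],[18,49.5,0,-64,0,0,0],[18,61,0,-71,0,0,0],[18,73,0,-77,0,0,0],[18,86,0,-82,0,0,0],[18,86,0,-82,0,0,0]]' 12
```

```text
clock: 16.4
eef_pos: [575.4, -273.0, 234.0]
eef_rot: [-3.142, -0.0, -0.105]
wrist_force: [0.5, 3.6, 0.8]
finger_gap: 24.1
finger_force: 12.0
```

```bash
python3 -m crank '[[18,14,0,-4,0,0.045,0],[18,28,0,-6,0,0.09,0],[18,43,0,-7,0,0.135,0],[18,57,0,-6.5,0,0.18,0],[18,71,0,-5,0,0.225,0],[18,85,0,-2,0,0.27,0],[18,99,0,2.5,0,0.315,0],[18,112,0,8,0,0.36,0],[18,124,0,15,0,0.405,0],[18,136,0,23,0,0.45,0]]' 12; python3 -m crank '[[18,0,0,0,0,0,0],[18,0,0,0,0,0,0]]'
```

```text
clock: 17.4
eef_pos: [710.1, -287.7, 211.8]
eef_rot: [3.14, -0.454, -0.105]
wrist_force: [0.9, -0.1, 3.4]
finger_gap: 24.1
finger_force: 12.0
clock: 17.6
eef_pos: [709.4, -287.6, 211.1]
eef_rot: [3.141, -0.45, -0.105]
wrist_force: [2.0, -0.8, 0.3]
finger_gap: 24.0
finger_force: 12.0
```

```bash
python3 -m crank '[[18,4,0,9,0,0,0],[18,7,0,18,0,0,0],[18,9,0,25,0,0,0],[18,9,0,25,0,0,0]]' 12; python3 -m crank '[[30,0,0,0,0,0,0],[50,0,0,0,0,0,0],[50,0,0,0,0,0,0],[50,0,0,-25,0,0,0],[50,0,0,-60,0,0,0],[50,0,0,-110,0,0,0],[50,0,0,-150,0,0,0],[50,0,0,-150,0,0,0]]'; python3 go.py 500 -225 290 1.463
python3 - <<'E'
from h import *
s,d=optics.camera("side"); np.savez("side3.npz",p=s,d=d)
cv2.imwrite("pics/flip.png",cv2.resize(s[150:310,270:420],None,fx=3,fy=3,interpolation=cv2.INTER_CUBIC)[:,:,::-1])
E
```

```text
clock: 18.0
eef_pos: [729.4, -289.7, 191.4]
eef_rot: [3.141, -0.45, -0.105]
wrist_force: [3.2, -2.6, 1.7]
finger_gap: 23.9
finger_force: 12.0
clock: 18.8
eef_pos: [663.3, -283.0, 334.9]
eef_rot: [3.137, -0.459, -0.104]
wrist_force: [-0.4, -0.6, 0.3]
finger_gap: 47.4
finger_force: 0.0
t 18.8 pos [ 663.3 -283.   334.9] F [-0.4 -0.6  0.3] gap 47.4
shift [-170.9  -40.6  -34.5] turn [ 0.362 -0.357 -1.538]
```

View pics/flip.png

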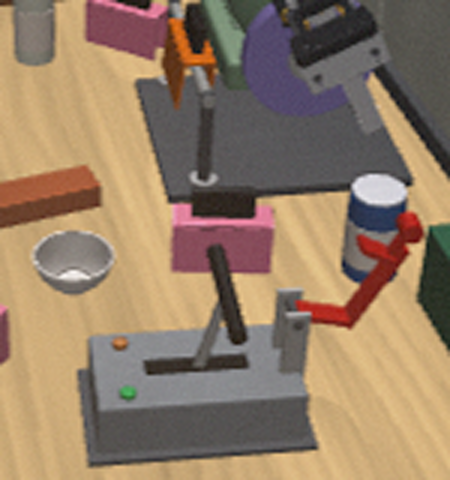

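The catch is laid back to the right with its knob at (408,228). The lever is still at rest, and the shield is hanging at (190,60). Next I reach for the lever on its +y side.

```bash
python3 -m crank '[[45,-40,-10,-8,0.033,-0.033,-0.14],[45,-80,-20,-16,0.066,-0.066,-0.28],[45,-120,-30,-24,0.1,-0.1,-0.42],[45,-171,-41,-35,0.133,-0.131,-0.565],[45,-171,-41,-35,0.166,-0.164,-0.705],[45,-171,-41,-35,0.2,-0.197,-0.85],[45,-171,-41,-35,0.233,-0.23,-0.99],[45,-171,-41,-35,0.266,-0.263,-1.13],[45,-171,-41,-35,0.3,-0.296,-1.275],[45,-171,-41,-35,0.362,-0.357,-1.538]]'; python3 go.py 555 -234 220 1.463
```

```text
clock: 19.85
eef_pos: [499.8, -223.9, 282.9]
eef_rot: [3.127, -0.032, 1.347]
wrist_force: [0.5, -0.3, -0.4]
finger_gap: 42.2
finger_force: 0.0
t 19.85 pos [ 499.8 -223.9  282.9] F [ 0.5 -0.3 -0.4] gap 42.2
shift [ 0.4 55.2 63.8] turn [ 0.016 -0.031 -0.117]
```

```bash
python3 -m crank '[[45,0,30,20,0.016,-0.031,-0.117],[45,0,55,50,0.016,-0.031,-0.117],[45,0,55,64,0.016,-0.031,-0.117],[45,0,55,64,0.016,-0.031,-0.117],[45,0,55,64,0.016,-0.031,-0.117]]'
python3 - <<'E'
from h import *
for n in("top","side"):
    p,d=optics.camera(n);W=cloud(n,p,d)
    ex=np.array([.994,-.108]);ey=np.array([.108,.994]);Q=W[...,:2]-[551.4,-269.6]
    a,b=Q@ex,Q@ey
    q=(d>0)&(abs(a)<25)&(abs(b)<70)&(W[...,2]>135)&(W[...,2]<165)&(p.max(-1)<75)
    print(n,q.sum(),np.percentile(a[q],[3,50,97]).round(1),np.percentile(b[q],[1,99]).round(1),np.percentile(W[q][:,2],[5,50,95]).round(1))
E
python3 go.py 555 -234 128 1.463
```

```text
clock: 20.35
eef_pos: [554.6, -234.7, 221.9]
eef_rot: [3.138, -0.001, 1.457]
wrist_force: [0.6, -0.8, 0.6]
finger_gap: 42.2
finger_force: 0.0
top 20 [-9.  -4.8  5.8] [-62.   63.9] [142.9 151.4 158.5]
side 173 [-9.6 -4.   3. ] [-66.3  62.5] [145.2 154.2 158.8]
t 20.45 pos [ 554.8 -235.   223.1] F [0.1 1.4 0.6] gap 42.4
shift [ 1.  -0.5 95.1] turn [ 0.006  0.    -0.006]
```

Now I lower around the grip bar and close.

```bash
python3 -m crank '[[45,1,-1,30,0,0,0],[45,1,-1,60,0,0,0],[45,1,-1,94,0,0,0],[45,1,-1,94,0,0,0],[45,1,-1,94,0,0,0],[30,1,-1,94,0,0,0],[15,1,-1,94,0,0,0],[10,1,-1,94,0,0,0],[10,1,-1,94,0,0,0],[10,1,-1,94,0,0,0]]' 20; python3 go.py 555 -234 128 1.463
python3 - <<'E'
import numpy as np
for t in np.arange(.1,.76,.1):
    print(round(t,2),round(100*(np.sin(.25)-np.sin(.25-t)),1),round(100*(np.cos(.25-t)-np.cos(.25)),1))
E
```

```text
clock: 21.45
eef_pos: [553.8, -233.7, 128.5]
eef_rot: [3.139, -0.0, 1.457]
wrist_force: [-9.9, 0.4, 8.8]
finger_gap: 17.6
finger_force: 20.0
t 21.45 pos [ 553.8 -233.7  128.5] F [-9.9  0.4  8.8] gap 17.6
shift [-0.2  1.3  0.5] turn [ 0.003 -0.    -0.006]
0.1 9.8 2.0
0.2 19.7 3.0
0.3 29.7 3.0
0.4 39.7 2.0
0.5 49.5 0.0
0.6 59.0 -3.0
0.7 68.2 -6.8
```

```bash
python3 -m crank '[[10,0,-10,-2,0,0,0],[10,0,-20,-3,0,0,0],[10,0,-30,-3,0,0,0],[10,0,-40,-2,0,0,0],[10,0,-49,0,0,0,0],[10,0,-56,2,0,0,0],[10,0,-60,3,0,0,0],[10,0,-60,3,0,0,0]]' 20
```

```text
clock: 22.25
eef_pos: [496.2, -227.2, 126.2]
eef_rot: [3.132, 0.001, 1.457]
wrist_force: [7.0, 1.3, 7.9]
finger_gap: 16.8
finger_force: 20.0
```

```bash
python3 -m crank '[[10,0,-3,1,0,0,0],[10,0,-6,2.5,0,0,0],[10,0,-6,2.5,0,0,0]]'; python3 -m crank '[[10,0,-2,1,0,0,0],[10,0,-3,1,0,0,0],[10,0,-3,1,0,0,0]]'; python3 -m crank '[[10,0,-1,0,0,0,0],[10,0,-2,0,0,0,0],[10,0,-2,0,0,0,0]]'
```

```text
clock: 22.55
eef_pos: [490.4, -226.5, 123.5]
eef_rot: [3.132, 0.001, 1.457]
wrist_force: [6.7, -0.1, 6.3]
finger_gap: 17.4
finger_force: 20.0
clock: 22.85
eef_pos: [487.6, -226.2, 122.3]
eef_rot: [3.132, 0.001, 1.457]
wrist_force: [8.3, 0.3, 2.8]
finger_gap: 17.4
finger_force: 20.0
clock: 23.15
eef_pos: [485.4, -226.0, 121.6]
eef_rot: [3.133, 0.0, 1.457]
wrist_force: [9.8, -2.7, -2.5]
finger_gap: 17.6
finger_force: 20.0
```

```bash
python3 -m crank '[[10,0,-1,0,0,0,0],[10,0,-2,0,0,0,0],[10,0,-2,0,0,0,0]]' 30; python3 -m crank '[[10,0,-1,0,0,0,0],[10,0,-1,0,0,0,0]]'
```

```text
clock: 23.45
eef_pos: [485.0, -226.0, 121.6]
eef_rot: [3.129, 0.001, 1.457]
wrist_force: [24.1, -4.3, -11.5]
finger_gap: 17.0
finger_force: 30.0
clock: 23.65
eef_pos: [484.8, -225.9, 121.6]
eef_rot: [3.127, 0.001, 1.457]
wrist_force: [31.7, -4.9, -16.2]
finger_gap: 16.9
finger_force: 30.0
```

The lever is at the stop: force is climbing while the position has stalled. I'll ease off slightly and check the picture.

```bash
python3 -m crank '[[10,0,0.8,0,0,0,0],[10,0,0.8,0,0,0,0],[10,0,0.8,0,0,0,0]]'
python3 - <<'E'
from h import *
s,d=optics.camera("side"); t,dt=optics.camera("top")
f=lambda i:cv2.resize(i,None,fx=3,fy=3,interpolation=cv2.INTER_CUBIC)
im=np.zeros((600,800,3),np.uint8); im[:600,:450]=f(s[110:310,270:420]); im[:300,455:755]=f(t[100:200,210:310])
cv2.imwrite("pics/end.png",im[:,:,::-1])
W=cloud("side",s,d);ex=np.array([.994,-.108]);ey=np.array([.108,.994]);Q=W[...,:2]-[551.4,-269.6];a,b=Q@ex,Q@ey
q=(d>0)&(abs(a+68)<25)&(b>-70)&(b<-5)&(W[...,2]>125)&(W[...,2]<165)&(s.max(-1)<75)
print(q.sum(),np.percentile(a[q],[3,50,97]).round(1),np.percentile(W[q][:,2],[5,50,95]).round(1))
E
```

```text
clock: 23.95
eef_pos: [484.9, -225.9, 121.6]
eef_rot: [3.129, 0.001, 1.458]
wrist_force: [24.3, -3.9, -12.0]
finger_gap: 17.3
finger_force: 30.0
103 [-78.2 -71.4 -63.8] [136.7 147.3 150.8]
```

View pics/end.png

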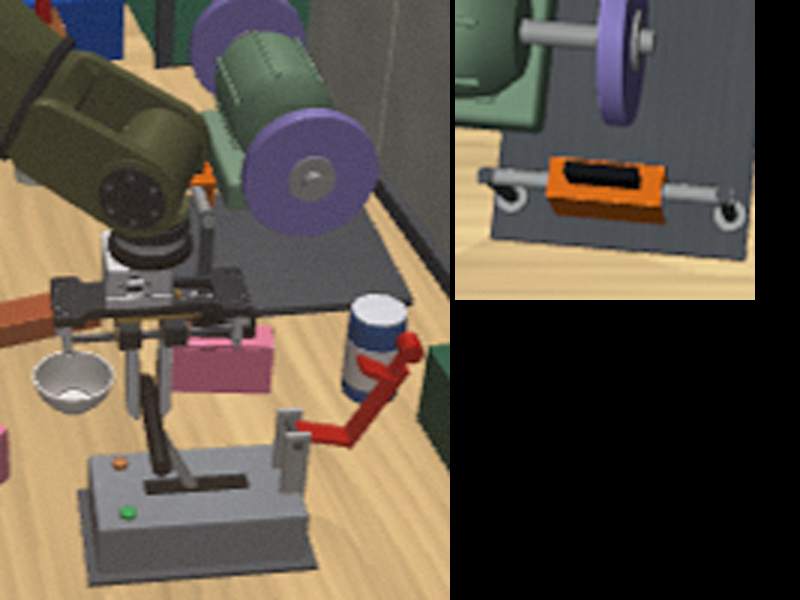

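The final picture shows the lever at (155,420) held fully pulled between the fingers, and the catch laid back at (380,390). The shield is hanging in the middle of the bar, at (607,188) in the right crop. I'm handing it in.

```bash
python3 -c "from cell import manip; print(manip.sign_off())"
```

```text
the job is handed in; nothing more can be done
None
```

I handed the job in at about 24 s: the orange shield hangs near the middle of the bar with a slight lean, the red catch is laid back past upright, and the T-lever is held at its stop. I don't know the verdict, because sign-off returned none.

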